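# Zero the wide counter wheel of the tablet press

## Robot

A 6-joint arm with a two-finger parallel gripper is mounted at the origin on the work surface. World frame = base frame: x ahead of the robot, y to its left, z up, the work surface at z = 0. Lengths are in m, angles in rad, forces in N, time in s.
With the tool pointing down it reaches from about 0.4 to 0.825 m from the base axis. Payload 7 kg.
Tool frame: the origin (TCP) lies at the very end of the fingers, on their centre line; the grasp point (between the pads) lies 19 mm behind it; z points along the fingers, x is the direction in which the jaws open and shut, and the axes are right-handed (so a half turn about z gives the same grasp; the last joint's range is limited). The gripper opens to 88 mm and grips with 3 to 60 N. Pads are 19 mm wide; open, the fingers measure 130 mm over their backs; the gripper's body (78 mm by 193 mm) begins 47 mm behind the grasp point.
Start: joints at [1.608, 0.359, 0.012, 0, -1.224, -0.288], TCP at [0.168, 0.654, 0.227] pointing down, gripper open.
Joint ranges: [-3.07, 3.07], [-1.43, 2.12], [-1.02, 1.25], [-3.03, 1.67], [-3.05, -0], [-3.03, 3.03]. Speed limits (rad/s): [2.39, 2.39, 3.01, 3.14, 3.14, 3.14].

## Interface

Orientations are given as [roll, pitch, yaw] about the fixed x, y, z axes, in that order (R = Rz(yaw) Ry(pitch) Rx(roll)).
In Python, from station import telemetry, grab_frame, arm, regions_of, pinpoint gives the robot as it stands. The module is installed in compiled form; this text tells all that it offers.
- The arm moves only by the shell command python3 -m inch 'ROWS' [FORCE]. ROWS is text: rows parted by semicolons, each of 7 numbers parted by spaces: the opening, from 0 (shut) to 1 (fully open), then the shift along the world's x, y, z in cm, then the turn, a rotation vector about the world's x, y, z in degrees. A call has 1 to 12 rows; each row is the pose to reach, as a shift and turn from the pose measured when the call began; what a row does not reach only later rows make up. A row lasts 1/8 s, in which the tool goes at most 62.5 mm and 10.7 degrees, less where a joint would pass 70% of its speed; a pose out of reach is approached as far as the arm can. A call with a gripper value outside its range is refused whole. The fingers move at their own pace and stop on an object; FORCE is the grip in N (left out, the last holds). Time passes only in rows, so rows that repeat a pose let the fingers close. It gives the time, the measured TCP pose, the force and the opening at its end, in the units of the state.
- telemetry.get_state(): the state, without advancing time (a new reading comes with each control period).
- grab_frame(name): name is "side" or "top"; returns a dict with "pixels" (400x640x3 uint8, red, green, blue), "fx", "fy", "cx", "cy" (pixels), "dist_coeffs" ([k1, k2, p1, p2, k3] as OpenCV has them; the pictures are not rectified), "R" (3x3) and "t" (3): a world point X has camera coordinates R X + t. Camera axes: x right, y down, z forward; pixel columns grow to the right and rows downward; lengths in m; the calibration is good to about 2 mm. A picture is of the moment at which its call begins. There is no depth.
- arm.job_done(): hands the job in, once; it reports no verdict.
Trained networks look in the newest picture that a camera, given by its name, has taken for a name from the list of things; names that differ only in an ending like _2 or _b are one class to them, and where a whole thing is asked for, a point or a joint stands for the part that bears it (a point fixed in the world has none). Each returns a list of dicts, best first, with "p" (0 to 1); they miss things now and then, are a little off and sometimes report something else, mostly with a low value. They report only what shows in the picture. A call takes as long as a camera call.
- regions_of(camera, name): "pixels" (400x640 bool, what is visible of it) and "bbox" ([left, top, right, bottom] in pixels, round what is visible of it).
- pinpoint(camera, name): "location" ([column, row] in pixels: a listed point, or the origin of a listed thing).
The state is a dict: "t": time; "q": joint angles; "qd": joint speeds; "joint_efforts": joint torques, N m; "eef_pos": TCP position; "ee_rot": TCP orientation; "force": force on the tool from outside, world axes, zero at the start; "moment": the same for the moment, N m; "width": finger opening in m.
Only numpy, scipy, OpenCV 4.12 (cv2) and the standard library are available. Lean on these libraries where they do the work, as an engineer would, in place of code of your own. Each camera call takes 0.05 s, during which the arm holds its last target. There are 200 camera calls.

## Task

Before the next tablet batch, set the wide counter wheel back to zero: roll it towards the robot by its ridges until its single thick ridge, which starts on the far side, stands straight up at the top between the two pointers. Leave the narrow wheel as it is, and let go of the wheel when it is set.

Things in the scene. Friction and masses are not known exactly. Their poses are not given: they have to be found in the camera images.
- wide_wheel (a joint): Angle of the wide wheel, rad. 0: its thick ridge straight up; negative: on the far (+x) side, level at -1.57; positive: past the top, on the robot's side. Pulling the ridges on top towards the unit's -x raises it. Starts between -1.55 and -0.9; stops at -1.9 and 0.9. No spring, no clicks: about 5 N at a ridge turns it and friction holds it where it is left.
- wide_axle (a point): Centre of the wide wheel, on its level axle 75 mm above the bench. y lies along the axle, z is up, x points away from the robot. The unit is fixed: white housing 150 (x) by 80 (y) mm, flat top 66 mm above the bench; the wheel stands out of it to 131 mm. Steel pointer posts at x = 0, y = 28 to 36 mm on either side end 110 mm above the bench.
- wide_mark (a point): Middle of the outer edge of the thick ridge; turns with the wheel. The wheel is a grey drum 46 mm wide, radius 43 mm, with 8 straight black ridges across its width, 0.785 rad (45 degrees) apart, standing out 13 mm to radius 56 mm. Seven ridges are 6 mm thick; this one, in bare metal, is 16 mm thick: the zero ridge.
- narrow_mark (a point): The same point on the thick ridge of the narrow wheel, which is to be left alone: the same wheel but only 18 mm wide, in its own fixed housing 52 mm wide elsewhere on the bench, axle also 75 mm above the bench.

How it is judged:
At the end, for the whole second after the job is handed in: The thick ridge of the wide wheel stands upright at the top, within 0.21 rad (12 degrees), the wheel at rest; the narrow wheel's thick ridge is within 20 mm of where it started (value of joint wide_wheel between -0.21 and 0.21 rad and velocity of joint wide_wheel between -0.05 and 0.05 rad/s and distance of narrow_mark from where it was at the start of the episode below 0.02 m); the robot touches nothing.
It fails at once if the narrow wheel is turned (its thick ridge moves more than 20 mm) (distance of narrow_mark from where it was at the start of the episode above 0.02 m).
It also fails if it takes over 38 s, if anything falls off the work surface, if the arm or the gripper's body presses on something with over 40 N, if the wrist force passes 120 N, or if a joint passes its speed limit or range.

## Working session

There is one attempt and no reset: what is moved stays moved. The work goes in short steps, Python scripts to look and compute and a shell command to move; the robot and the scene stay as the last step left them, time stands still between calls to the robot, and variables do not carry over. Pictures are saved under pics/ and viewed, about 8 in all and at most 12, crops included, and the job is handed in when it is done.

```bash
mkdir -p pics; cat > h.py <<'E'
import numpy as np,cv2
from station import telemetry,grab_frame,arm,regions_of,pinpoint
def cam(n):
    f=grab_frame(n);f['K']=np.array([[f['fx'],0,f['cx']],[0,f['fy'],f['cy']],[0,0,1.]]);f['d']=np.array(f['dist_coeffs']);f['R']=np.array(f['R']);f['t']=np.array(f['t']);return f
def save(f,n,crop=None,s=1):
    im=f['pixels'][:,:,::-1]
    if crop: l,t,r,b=crop;im=im[t:b,l:r]
    cv2.imwrite('pics/'+n,cv2.resize(im,None,fx=s,fy=s,interpolation=cv2.INTER_CUBIC))
def ray(f,px):
    u=cv2.undistortPoints(np.array([[px]],float),f['K'],f['d'])[0,0]
    d=f['R'].T@np.array([u[0],u[1],1]);return -f['R'].T@f['t'],d/np.linalg.norm(d)
def onz(f,px,z):
    o,d=ray(f,px);return o+d*(z-o[2])/d[2]
def proj(f,X):
    return cv2.projectPoints(np.array(X,float).reshape(-1,3),cv2.Rodrigues(f['R'])[0],f['t'],f['K'],f['d'])[0][:,0]
def tri(obs):
    A=np.zeros((3,3));b=np.zeros(3)
    for f,px in obs:
        o,d=ray(f,px);P=np.eye(3)-np.outer(d,d);A+=P;b+=P@o
    X=np.linalg.solve(A,b);return X,[np.linalg.norm(proj(f,X)[0]-px) for f,px in obs]
E
python3 - <<'E'
from h import *
np.set_printoptions(precision=4,suppress=True)
s=telemetry.get_state();print(s['t'],s['eef_pos'],s['ee_rot'],s['width'])
F={}
for c in('side','top'):
    F[c]=f=cam(c);save(f,c+'0.png');print(c,-f['R'].T@f['t'],f['R'][2])
    for n in('wide_axle','wide_mark','narrow_mark'):
        print(n,[(round(p['p'],2),np.round(p['location'],1)) for p in pinpoint(c,n)])
    print([(round(p['p'],2),p['bbox']) for p in regions_of(c,'wide_wheel')])
E
```

```text
0.0 [0.1674 0.6534 0.2256] [-3.1414 -0.0016 -1.8217] 0.0879255827598986
side [0.3645 0.6502 0.704 ] [ 0.2079 -0.7428 -0.6364]
wide_axle [(0.93, array([289.2, 306.5]))]
wide_mark [(0.75, array([257.8, 298.9]))]
narrow_mark [(0.72, array([327.4, 154.4]))]
[(0.72, [257.8, 280.3, 323.0, 325.3])]
top [ 0.4069 -0.0124  0.9496] [ 0.1537  0.0311 -0.9876]
wide_axle [(0.64, array([239.5, 208.6]))]
wide_mark [(0.86, array([232.8, 185.4]))]
narrow_mark [(0.81, array([417.8, 174.8]))]
[(0.94, [220.0, 184.6, 250.5, 233.6])]
```

View pics/side0.png

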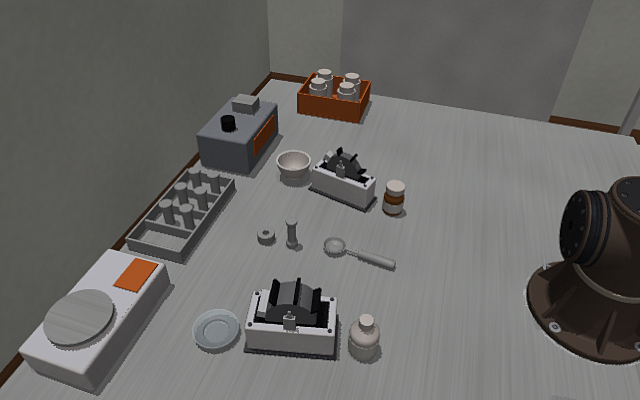

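View pics/top0.png

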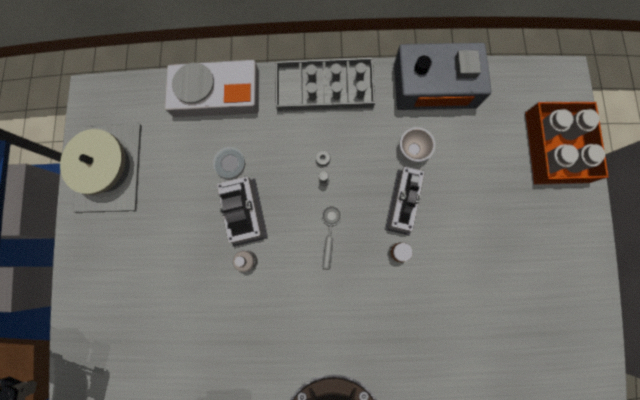

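Side view: the wide unit is at about (291,320) and the narrow one at (343,180). Top view: wide at (238,210), narrow at (408,200). A bottle stands on the robot's side of the wide unit and a dish on its far side. Next I'll work out the geometry.

```bash
python3 - <<'E'
from h import *
from scipy.optimize import least_squares
np.set_printoptions(precision=4,suppress=True)
S=cam('side');T=cam('top')
for n,a,b in(('axle',(289.2,306.5),(239.5,208.6)),('mark',(257.8,298.9),(232.8,185.4)),('narrow',(327.4,154.4),(417.8,174.8))):print(n,*tri([(S,a),(T,b)]))
# housing top (z=.066) corners from the top view's white area
im=T['pixels'][165:255,205:275].astype(int);m=((im.min(2)>205)).astype(np.uint8)
n,l,st,_=cv2.connectedComponentsWithStats(m);print(st[1:][st[1:,4]>30])
pts=np.argwhere(m)[:,::-1]+[205,165]
W=np.array([onz(T,p,.066)[:2] for p in pts],np.float32);r=cv2.minAreaRect(W);print(r,cv2.boxPoints(r))
save(T,'t1.png',(200,160,280,260),6)
save(S,'s1.png',(180,260,400,380),3.6)
E
```

```text
axle [0.5314 0.2108 0.0684] [np.float64(2.2109565176128023), np.float64(1.5653166311958142)]
mark [0.5842 0.2235 0.0845] [np.float64(1.386010212932601), np.float64(0.9779519342460249)]
narrow [ 0.591  -0.2153  0.0934] [np.float64(0.5766664285483187), np.float64(0.5915475674863129)]
[]Traceback (most recent call last):
  File "<stdin>", line 10, in <module>
cv2.error: OpenCV(4.12.0) /io/opencv/modules/imgproc/src/convhull.cpp:143: error: (-215:Assertion failed) total >= 0 && (depth == CV_32F || depth == CV_32S) in function 'convexHull'
```

```bash
python3 - <<'E'
from h import *
np.set_printoptions(precision=4,suppress=True)
S=cam('side');T=cam('top')
im=T['pixels'][165:255,205:275].astype(int);print(np.percentile(im.min(2),[10,50,80,90,95,98,100]))
for th in(175,185,195):
    m=(im.min(2)>th).astype(np.uint8)
    n,l,st,_=cv2.connectedComponentsWithStats(m);k=[i for i in range(1,n) if st[i,4]>15];print(th,st[k])
    pts=np.argwhere(np.isin(l,k))[:,::-1]+[205,165]
    if len(pts)>5:
        r=cv2.minAreaRect(np.array([onz(T,p,.066)[:2] for p in pts],np.float32));print(r)
save(T,'t1.png',(200,160,280,260),6)
save(S,'s1.png',(180,260,400,380),3.6)
E
```

```text
[ 50. 122. 127. 131. 153. 161. 166.]
175 []
185 []
195 []
```

View pics/t1.png

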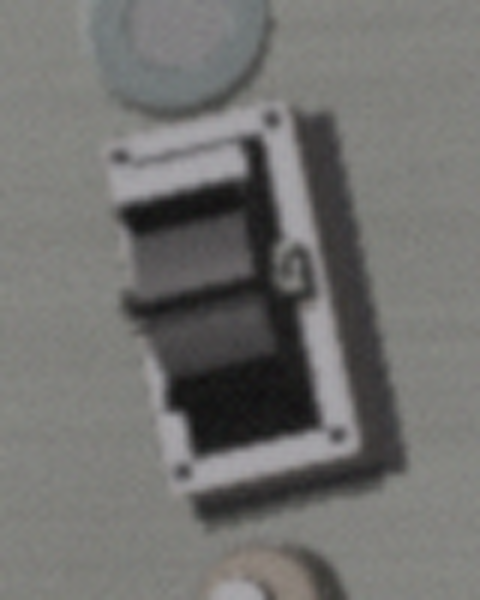

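View pics/s1.png

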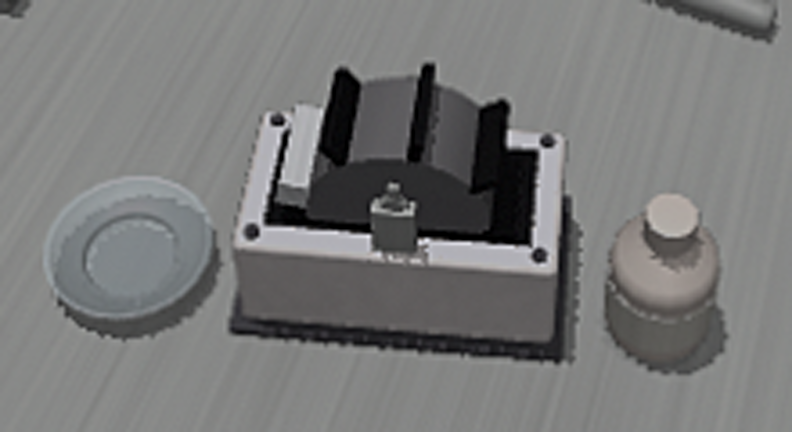

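The thick ridge is light metal at top-crop (180,172), lying almost level on the far side. I'll fit the unit pose from the corner screws and the wheel angle from the ridge ends.

```bash
cat >> h.py <<'E'
def geo(c,yaw):
    e=np.array([np.cos(yaw),np.sin(yaw),0]);return e,np.array([-e[1],e[0],0])
def rp(c,yaw,phi,y):
    e,n=geo(c,yaw);return np.array([c[0],c[1],.075])-e*.056*np.sin(phi)+n*y+np.array([0,0,.056*np.cos(phi)])
E
python3 - <<'E'
from h import *
from scipy.optimize import least_squares
np.set_printoptions(precision=4,suppress=True)
S=cam('side');T=cam('top')
tc=np.array([(120,156),(272,118),(337,434),(182,470)])/6+[200,160]
sc=np.array([(278,120),(548,141),(540,256),(252,232)])/3.6+[180,260]
wt=np.array([onz(T,p,.066) for p in tc]);ws=np.array([onz(S,p,.066) for p in sc])
print(wt[:,:2],wt.mean(0));print(ws[:,:2],ws.mean(0))
d=wt[0]+wt[1]-wt[2]-wt[3];y1=np.arctan2(d[1],d[0]);d2=ws[0]+ws[3]-ws[1]-ws[2];y2=np.arctan2(d2[1],d2[0]);print(y1,y2)
c=(wt.mean(0)+ws.mean(0))/2;yaw=(y1+y2)/2
E_=[((345,68),(330,162)),((430,64),(416,160)),((505,103),(483,190))]
def res(p):
    r=[]
    for k,(a,b) in enumerate(E_):
        for y,q in((-.023,a),(.023,b)):
            r.append(proj(S,rp(p[1:3],yaw,p[0]+(k+1)*np.pi/4,y))[0]-(np.array(q)/3.6+[180,260]))
    return np.concatenate(r)
for fixed in(1,0):
    if fixed: o=least_squares(lambda p:res([p[0],c[0],c[1]]),[-1.5])
    else:o=least_squares(res,[-1.5,c[0],c[1]])
    print(o.x,o.fun)
E
```

```text
[[0.5851 0.2599]
 [0.5989 0.1971]
 [0.4698 0.1699]
 [0.4568 0.2325]] [0.5276 0.2148 0.066 ]
[[0.5989 0.1999]
 [0.4697 0.1719]
 [0.456  0.2352]
 [0.5854 0.263 ]] [0.5275 0.2175 0.066 ]
0.20923540366593688 0.21255724326417502
[-1.3876] [-1.1436 -0.9948 -1.4768 -4.7003  0.2857 -1.4337  0.8547 -5.5096  0.8908
 -1.5069  4.7812 -2.9942]
[-1.358   0.5281  0.222 ] [-1.9264  1.255  -2.3272 -2.1906 -0.1863  1.3388  0.3409 -2.4729  0.1044
  1.6416  3.9463  0.4077]
```

Unit centre is about (0.5276, 0.216), yaw about 12.1°, wheel about -1.37 rad. The plan is two strokes with shut fingers and the jaw axis along the axle. The first pulls the thin ridge at -0.58, the second the thick ridge. First I'll move to a hover.

```bash
python3 -m inch '0 10 -10.7 0 0 0 7; 0 20 -21.4 0 0 0 14; 0 30 -32.1 0 0 0 21; 0 40.7 -42.8 0 0 0 26.5; 0 40.7 -42.8 0 0 0 26.5; 0 40.7 -42.8 0 0 0 26.5; 0 40.7 -42.8 0 0 0 26.5; 0 40.7 -42.8 0 0 0 26.5; 0 40.7 -42.8 0 0 0 26.5; 0 40.7 -42.8 0 0 0 26.5; 0 40.7 -42.8 0 0 0 26.5; 0 40.7 -42.8 0 0 0 26.5' 20
python3 - <<'E'
from h import *
s=telemetry.get_state();p=np.array(s['eef_pos']);c=np.array([.5276,.216,0]);e,n=geo(c,.211)
print(s['t'],p,s['ee_rot'],s['width'],s['force'],'unit x,y',(p-c)@e,(p-c)@n)
E
```

```text
t: 2.3
eef_pos: [0.5743, 0.226, 0.2265]
ee_rot: [3.141, 0.0, -1.359]
force: [-0.1, 0.7, -0.5]
width: 0.0005
2.3 [0.5742719  0.22600025 0.22650771] [ 3.14140260e+00  1.48208944e-04 -1.35938398e+00] 0.0004802525098308209 [-0.13072635  0.65979443 -0.51429803] unit x,y 0.04773124101190275 3.6017130692848204e-06
```

```bash
python3 -m inch '0 0.1 0 -5 0 0 0; 0 0.1 0 -8 0 0 0; 0 0.1 0 -9 0 0 0; 0 0.1 0 -10 0 0 0; 0 0.1 0 -11 0 0 0; 0 0.1 0 -11.6 0 0 0; 0 0.1 0 -11.6 0 0 0'
python3 - <<'E'
from h import *
S=cam('side');save(S,'s2.png',(180,200,400,350),3.6)
E
```

```text
t: 3.18
eef_pos: [0.5752, 0.2259, 0.1104]
ee_rot: [3.141, 0.0, -1.359]
force: [-0.6, 0.7, 0.2]
width: 0.0004
```

View pics/s2.png

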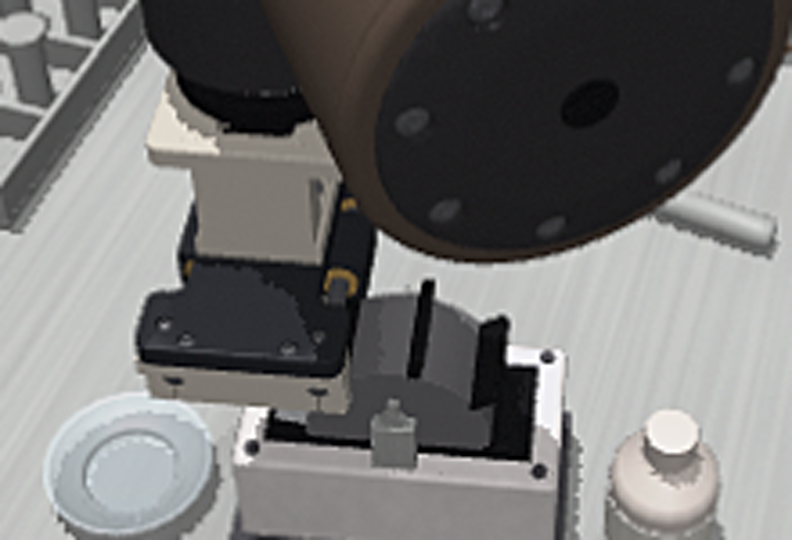

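Finger is in the gap with no contact. First stroke:

```bash
python3 -m inch '0 -0.45 -0.1 0 0 0 0; 0 -0.9 -0.2 0.1 0 0 0; 0 -1.4 -0.3 0.4 0 0 0; 0 -1.9 -0.4 0.7 0 0 0; 0 -2.4 -0.5 0.9 0 0 0; 0 -2.9 -0.6 1.0 0 0 0; 0 -3.4 -0.7 1.1 0 0 0; 0 -3.9 -0.8 1.1 0 0 0; 0 -4.4 -0.95 1.1 0 0 0; 0 -4.9 -1.05 1.1 0 0 0; 0 -5.4 -1.15 1.1 0 0 0; 0 -5.4 -1.15 1.1 0 0 0'
python3 -m inch '0 0 0 4 0 0 0; 0 2 0.4 6 0 0 0; 0 4 0.9 6 0 0 0; 0 5 1.1 6 0 0 0; 0 5 1.1 6 0 0 0; 0 5 1.1 6 0 0 0'
python3 - <<'E'
from h import *
S=cam('side');save(S,'s3.png',(180,200,400,350),3.6);T=cam('top');save(T,'t3.png',(200,160,280,260),4)
for c,f in(('side',S),('top',T)):
  print(c,[(round(p['p'],2),np.round(p['location'],1)) for p in pinpoint(c,'wide_mark')])
  for ph in(-.6,-.43,-.3,-.1):print(ph,proj(f,rp((.5276,.216),.211,ph,0)))
E
```

```text
t: 4.72
eef_pos: [0.5224, 0.2152, 0.1228]
ee_rot: [-3.138, 0.001, -1.359]
force: [5.0, 1.7, 0.6]
width: -0.0
t: 5.48
eef_pos: [0.5716, 0.2258, 0.1823]
ee_rot: [-3.14, 0.001, -1.359]
force: [-0.1, 0.3, -0.5]
width: 0.0004
side [(0.6, array([278.6, 286.4]))]
-0.6 [[272.56511563 288.72813025]]
-0.43 [[277.50636931 287.29267565]]
-0.3 [[281.62544987 286.59839325]]
-0.1 [[288.34571356 286.25249528]]
top [(0.83, array([231.1, 194.7]))]
-0.6 [[228.56319989 192.35680755]]
-0.43 [[228.68846054 195.49144294]]
-0.3 [[228.94554146 198.18567997]]
-0.1 [[229.60581665 202.70703796]]
```

View pics/s3.png

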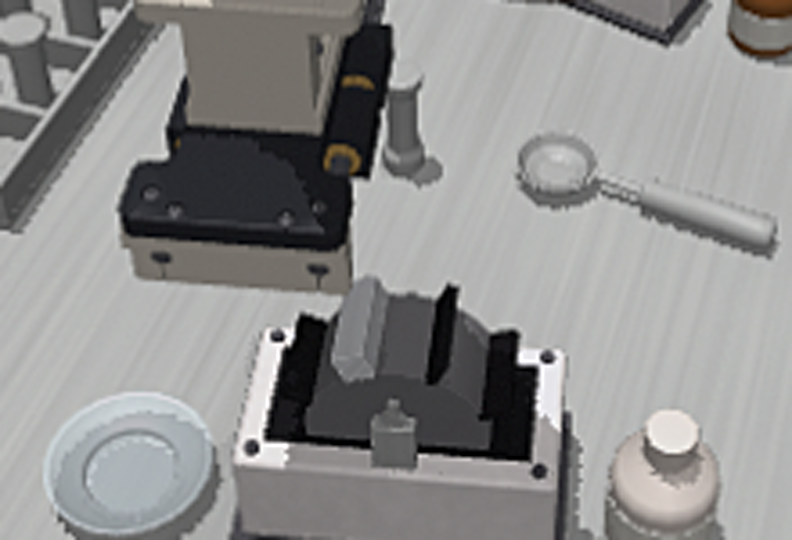

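The thick ridge is at about -0.43 rad, at (358,325) in the picture, as planned. Second stroke: go down behind it, pull until the finger face is at x = +8 mm, then back off and lift.

```bash
python3 -m inch '0 0.2 0 -3 0 0 0; 0 0.2 0 -5 0 0 0; 0 0.2 0 -6.9 0 0 0; 0 0.2 0 -6.9 0 0 0; 0 -0.4 -0.1 -6.7 0 0 0; 0 -0.9 -0.2 -6.5 0 0 0; 0 -1.4 -0.3 -6.3 0 0 0; 0 -1.8 -0.4 -6.1 0 0 0; 0 -2.2 -0.5 -6.1 0 0 0; 0 -2.5 -0.55 -6.1 0 0 0; 0 -2.7 -0.6 -6.1 0 0 0; 0 -2.7 -0.6 -6.1 0 0 0'
python3 -m inch '0 0.7 0.15 0 0 0 0; 0 0.7 0.15 4 0 0 0; 0 3 0.6 7 0 0 0; 0 6 0.6 10 0 0 0; 0 6 0.6 10 0 0 0; 0 6 0.6 10 0 0 0'
python3 - <<'E'
from h import *
S=cam('side');save(S,'s4.png',(180,200,400,350),3.6);T=cam('top')
for c,f in(('side',S),('top',T)):
  print(c,[(round(p['p'],2),np.round(p['location'],1)) for p in pinpoint(c,'wide_mark')],[(round(p['p'],2),np.round(p['location'],1)) for p in pinpoint(c,'narrow_mark')])
  for ph in(-.2,-.1,0,.1):print(ph,proj(f,rp((.5276,.216),.211,ph,0)))
E
```

```text
t: 7.18
eef_pos: [0.546, 0.2209, 0.1232]
ee_rot: [-3.135, 0.002, -1.358]
force: [5.2, 1.5, 5.0]
width: 0.0004
t: 7.92
eef_pos: [0.6048, 0.2264, 0.2215]
ee_rot: [-3.139, 0.002, -1.359]
force: [-0.6, -0.1, -0.5]
width: 0.0005
side [(0.98, array([290. , 286.7]))] [(0.78, array([326.7, 152.7]))]
-0.2 [[284.94178537 286.31429002]]
-0.1 [[288.34571356 286.25249528]]
0 [[291.79842764 286.41446465]]
0.1 [[295.26027746 286.79875757]]
top [(0.75, array([232.6, 204.1]))] [(0.86, array([414. , 171.9]))]
-0.2 [[229.23657225 200.39896712]]
-0.1 [[229.60581665 202.70703796]]
0 [[230.04942127 205.08294741]]
0.1 [[230.56244002 207.49853381]]
```

View pics/s4.png

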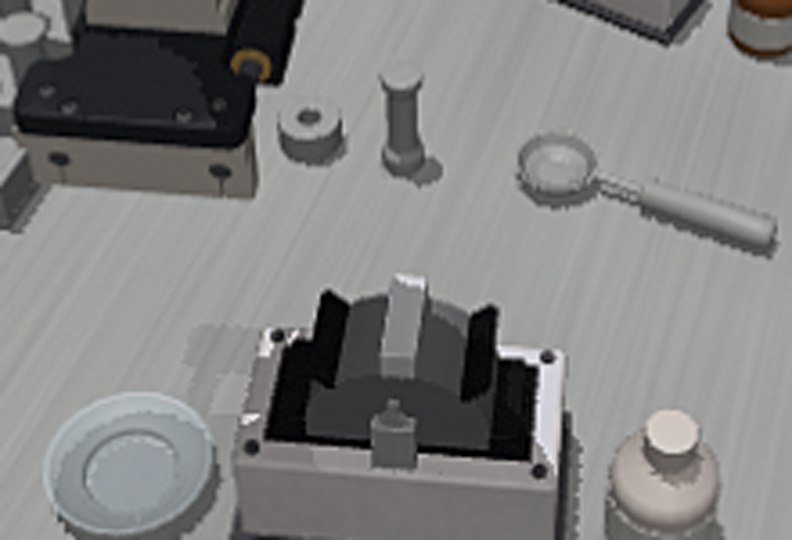

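The thick ridge stands up at the top, at (405,325), in line with the pointer at (395,430), and the arm is clear. Both cameras and the finger's end position put it at about -0.05 to -0.03 rad, so I'm handing in.

```bash
python3 -c "
from station import arm;print(arm.job_done())"
```

```text
the job is handed in; nothing more can be done
None
```

The wide wheel is set to zero and the job is handed in. I rolled it towards the robot in two strokes with shut fingers: a thin ridge first, then the thick ridge from about -0.43 rad to the top. I then backed off and lifted clear, and handed in at about 8 s of the 38 s allowed.

- **Wheel angle:** both cameras put the thick ridge at about -0.05 rad, and the finger's end position at about -0.03. The limit is ±0.21.
- **Forces:** about 5 N per axis during the pulls, and near zero after I let go.
- **Narrow wheel:** the arm never went near it. Its detected mark differs from the first reading by about 2 px in the side camera and 5 px in the top camera. I took that as detector scatter and did not measure it further.

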